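# Spread the snap ring onto the shaker's drive stub and hold it at the groove

### The arm

A 6-joint arm with a two-finger parallel gripper is mounted at the origin on the work surface. World frame = base frame: x ahead of the robot, y to its left, z up, the work surface at z = 0. Lengths are in mm, angles in rad, forces in N, time in s.
With the tool pointing down it reaches from about 275 to 825 mm from the base axis. Payload 5.2 kg.
Tool frame: the origin (TCP) lies at the centre of the arm's flange, where the gripper is bolted on; the fingertips stand 186 mm ahead of it and the grasp point (between the pads) lies 167 mm ahead of it; z points along the fingers, y is the line along which they close (so a half turn about z gives the same grasp; the last joint's range is limited). The gripper opens to 93 mm and grips with 3 to 60 N. Pads are 15 mm wide; open, the fingers measure 128 mm over their backs; the gripper's body (75 mm by 188 mm) begins 65 mm behind the grasp point.
Start: joints at [1.113, 0.259, 1.535, -0, 1.348, -0.203], TCP at [138.606, 532.254, 404.753] pointing down, gripper open.
Joint ranges: [-3.14, 3.14], [-0.91, 2.08], [0.19, 2.58], [-1.22, 4.36], [0.22, 2.71], [-3.12, 3.12]. Speed limits (rad/s): [2.57, 2.57, 3.14, 3.14, 3.14, 3.14].

### API

Orientations are given as a unit quaternion [x, y, z, w].
In Python, from bench import env, eyes gives the robot as it stands. The module is installed in compiled form; this text tells all that it offers.
- The arm moves only by the tool move_arm, never from a script. Its argument "moves" is a list of rows, each a list of 5 numbers: the shift along the tool's x, y, z in m, then the turn about the tool's z in degrees, then the finger opening in m, from 0 to 0.093. In form: [[dx, dy, dz, roll, claw], ...]. A call has 1 to 20 rows; each row shifts and turns the commanded pose from where the row before left it, along the tool's axes as they then stand; what a row does not reach is not made up. A row lasts 1/8 s, in which the tool goes at most 62.5 mm and 10.7 degrees, less where a joint would pass 70% of its speed; a pose out of reach is approached as far as the arm can. A call is refused whole if a number of a shift passes 0.0625 or a number of a turn 10.7, either way. A call with a gripper value outside its range is refused whole. The fingers move at their own pace and stop on an object; the grip force is fixed at half the most. Time passes only in rows, so rows that do not move let the fingers close. It gives the time, the measured TCP pose, the force, the opening and the grip force at its end, in the units of the state.
- env.state(): the state, without advancing time (a new reading comes with each control period).
- eyes.capture(name): name is "scene" or "top" or "wrist"; returns the picture (420x560x3 uint8, red, green, blue); there is no depth.
- eyes.camera_params(name): a dict with "fx", "fy", "cx", "cy" (pixels), "k1" (the pictures are not rectified: a ray, as slopes to the right and down, at radius r is drawn at 1 + k1 r^2 times it, then the intrinsics apply), "rvec" (rotation vector, rad) and "tvec" (3), from world to camera coordinates, as OpenCV has them. Camera axes: x right, y down, z forward; pixel columns grow to the right and rows downward; lengths in mm; the calibration is good to about 2 mm. A picture is of the moment at which its call begins: read the wrist's pose just before it. camera_params takes no time and is no camera call; for the wrist camera it gives the pose at the moment of the call.
- env.hand_in(): hands the job in; it is judged then, once.
The state is a dict: "time_s": time; "qpos": joint angles; "qvel": joint speeds; "effort": joint torques, N m; "tcp_pos": TCP position; "orientation": TCP orientation; "wrist_force": force on the tool from outside, world axes, zero at the start; "torque": the same for the moment, N m; "width": finger opening in mm; "gripper_force": force on a finger pad.
Only numpy, scipy, OpenCV 4.12 (cv2) and the standard library are available. Lean on these libraries where they do the work, as an engineer would, in place of code of your own. Each camera call takes 0.05 s, during which the arm holds its last target. There are 200 camera calls.

### The job

The shaker's platform is on and its snap ring goes on next: take the bent-tip ring pliers from the tray, put their tips into the gap of the snap ring lying on the bench, squeeze the handles right in to spread it, and carry it over to slide it down the drive stub from above to the groove just above the washer. Finish while still holding the pliers squeezed there, with the spread ring level, around the stub, at the height of the groove and hanging from the pliers alone, not resting on the washer or pressing on the stub, so that I can check it before it is let close. Handle the ring only with the pliers, do not force anything against the shaker, and leave the other things on the bench where they are.

Things in the scene. Friction and masses are not known exactly. Their poses are not given: they have to be found in the camera images.
- pliers: Bent-tip snap ring pliers, 200 mm long, about 160 g, lying level across the tray, tips roughly away from the robot. Origin: on the rivet at mid thickness (40 mm above the bench at the start); x along the centre line to the tips, y left, z up (the tips are bent down, to -z). The flat part is 10 mm thick (z -5 to 5). Centre of mass near x = -62 mm.
- grip (a point): Place to grip, on the pliers' centre line between the two dark handles, 60 mm behind the rivet, mid thickness. Outer faces of the handles here: 63 mm apart at rest (splayed 0.13 rad each; 84 mm apart at their ends, 140 mm behind the rivet), 35 mm when squeezed. Up to about 13 N on each handle leaves them open; about 24 N squeezes them to the stop with the ring on; hold with 30 to 40 N.
- tips (a point): On the pliers' centre line between the two tips, level with their lower ends: x = 57, z = -30 mm in the pliers' frame. Each tip is a flat-faced post, 4 (x) by 3 mm; together they are 11.5 mm wide (y) at rest, 37 mm when squeezed (then at x = 54): squeezing spreads the tips. Their outer faces carry the ring by friction. Held by the handles, they also go some 3 mm forward (+x) as they spread.
- pliers_left (a joint): Turn of the left lever, rad: 0 at rest (handles open, tips together, held by a spring), 0.24 at the stop (handles squeezed, tips spread). The right lever turns equally.
- ring: Open steel snap ring flat on the bench: outer diameter 44, inner 34, 4 mm thick, 17 g. Origin: ring centre, underside; z up. Its gap, 16 to 20 mm wide between two straight ears (x = -25 to -15 mm), is at -x, roughly towards the robot; the closed tips go in best at x = -23. It springs shut (8 N per end). Closed it is too small for the stub; fully spread it clears it by about 2 mm.
- ring_bore (a point): Middle of the ring's opening when spread: 3.6 mm from the ring's origin towards the gap, at half its thickness (2 mm above its underside). This point goes onto the stub's axis. Hanging from the tips the ring droops a little, by some 0.05 rad.
- ring_left (a joint): Spread of the ring's left arm, rad: 0 closed, about 0.25 with the pliers at the stop.
- ring_right (a joint): Spread of the ring's right arm, rad, likewise.
- shaker: Benchtop orbital shaker, fixed, housing 220 by 220 mm, platform 200 by 200 mm with its top at 96 mm; origin under its centre, z up. In the platform's middle: bearing housing (diameter 68, top at 103), thrust washer (diameter 50, top at 108) and the upright steel drive stub, diameter 35, tapered above 125 mm to diameter 25 at its top, 132 mm above the bench.
- groove (a point): On the stub's axis, at mid height of the groove, 112 mm above the bench. The groove (diameter 33) is 8 mm high, from the washer's face at 108 mm up to 116 mm.
- tray: Fixed aluminium instrument tray, 130 (x) by 250 (y) by 35 mm high, wall 3 mm, open on top, origin under its centre. The pliers lie across its long walls, rivet over the far one; there is room inside for fingers.
- spacer: Bystander, leave alone: plain flat spacer washer, closed all round.
- bearing: Bystander, leave alone: ball bearing.
- screwdriver: Bystander, leave alone: screwdriver.
- beaker: Bystander, leave alone: glass beaker.
- bottle: Bystander, leave alone: reagent bottle.
- jar: Bystander, leave alone: small amber jar.
- stirbar: Bystander, leave alone: magnetic stir bar.
Things that resemble listed ones, but are neither listed nor needed, are in the scene too. There is more than one size of the pliers; the job needs the larger.

How it is judged:
By the outcome, as a careful person would: the job done as asked, in the order asked, and still so for the second after the job is handed in, while the arm keeps its last pose, push and grip.
It also fails if it takes over 51 s, if anything falls off the work surface, if the arm or the gripper's body presses on something with over 40 N, if the wrist force passes 120 N, or if a joint passes its speed limit or range.

## Working session

There is one attempt and no reset: what is moved stays moved. The work goes in short steps, Python scripts to look and compute and a tool call to move; the robot and the scene stay as the last step left them, time stands still between calls to the robot, and variables do not carry over. Pictures are saved under pics/ and viewed, at most 10 in all, crops included, and the job is handed in when it is done.

Besides the shell and the picture viewer there is one more tool, called after ">>>" as a command line: name --pt "numbers of a row" for each row, then --argument value for the rest. move_arm: Moves the arm, as the interface text tells. Its arguments: {"type":"object","properties":{"moves":{"type":"array"}},"required":["moves"]}

```bash
mkdir -p pics
cat > h.py <<'E'
import numpy as np, cv2
from bench import env, eyes
def cam(n):
    p=eyes.camera_params(n); R=cv2.Rodrigues(np.array(p["rvec"],float))[0]; return p,R,np.array(p["tvec"],float).ravel()
def ray(c,u,v):
    p,R,t=c; x=(u-p["cx"])/p["fx"]; y=(v-p["cy"])/p["fy"]; rd=np.hypot(x,y); r=rd
    for _ in range(20): r=rd/(1+p["k1"]*r*r)
    s=r/rd if rd else 1
    return -R.T@t, R.T@np.array([x*s,y*s,1])
def onz(c,u,v,z):
    o,d=ray(c,u,v); return o+d*(z-o[2])/d[2]
def proj(c,P):
    p,R,t=c; q=R@np.array(P,float)+t; x,y=q[0]/q[2],q[1]/q[2]; f=1+p["k1"]*(x*x+y*y)
    return np.array([p["fx"]*x*f+p["cx"],p["fy"]*y*f+p["cy"]])
def tri(c1,p1,c2,p2):
    o1,d1=ray(c1,*p1); o2,d2=ray(c2,*p2); A=np.stack([d1,-d2],1)
    s=np.linalg.lstsq(A,o2-o1,rcond=None)[0]; a=o1+s[0]*d1;b=o2+s[1]*d2; return (a+b)/2,np.linalg.norm(a-b)
def shot(n,f=None):
    c=cam(n); im=cv2.cvtColor(np.array(eyes.capture(n)),cv2.COLOR_RGB2BGR)
    if f: cv2.imwrite("pics/"+f,im)
    return c,im
E
python3 - <<'E'
from h import *
a,ia=shot("scene","s0.png"); b,ib=shot("top","t0.png"); w,iw=shot("wrist","w0.png")
for c in (a,b,w): print(c[0], -c[1].T@c[2])
print(env.state())
E
```

```text
{'fx': 383.6829008430854, 'fy': 383.6829008430854, 'cx': 277.32704319034684, 'cy': 205.19942995564293, 'k1': -0.008615125171464549, 'rvec': array([ 2.28110741,  0.97777611, -0.33243037]), 'tvec': array([-387.68862536, -228.32746411, 1384.7050049 ])} [1021.09326017 -462.74152082  929.02243819]
{'fx': 403.1707007099188, 'fy': 403.1707007099188, 'cx': 278.05601485864173, 'cy': 208.41131861944925, 'k1': -0.06565389563283842, 'rvec': array([ 2.20723574, -2.14833287,  0.05654446]), 'tvec': array([  13.79021765,  542.1253675 , 1367.82323473])} [ 446.21969353    3.40209289 1402.10801885]
{'fx': 339.83540324031657, 'fy': 339.83540324031657, 'cx': 286.58379451135664, 'cy': 209.47775881446842, 'k1': -0.06799291886224018, 'rvec': array([-2.32206782, -1.79418417, -0.22351396]), 'tvec': array([-548.41871783,  -28.79488481,  390.31099714])} [ 72.22074345 548.5871059  384.41027745]
{'time_s': 0.15, 'qpos': array([ 1.11323158e+00,  2.59174909e-01,  1.53578489e+00,  2.80317167e-05,
        1.34801818e+00, -2.02807385e-01]), 'qvel': array([-3.32009255e-04, -2.32460062e-03, -4.64091887e-03,  9.84277477e-05,
        2.19602050e-03,  1.30066216e-04]), 'effort': array([ 3.18273982e-03, -4.37634945e+01, -2.84234995e+01,  7.19932001e-02,
        3.78111005e-02, -1.13659419e-04]), 'tcp_pos': array([138.51445009, 532.1171115 , 404.12766805]), 'orientation': array([ 1.27037550e-01,  9.91897667e-01, -6.50813188e-04, -2.37502793e-04]), 'wrist_force': array([ 0.3707289 , -0.43967854, -0.312401  ]), 'torque': array([ 0.00791702,  0.01938412, -0.01562578]), 'gripper_force': 0.0, 'width': 93.23115411823778}
```

View pics/s0.png

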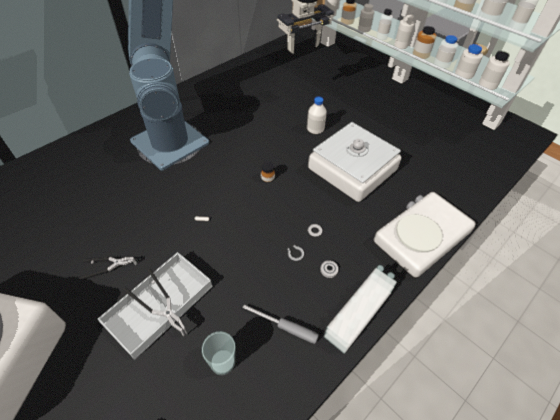

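View pics/t0.png

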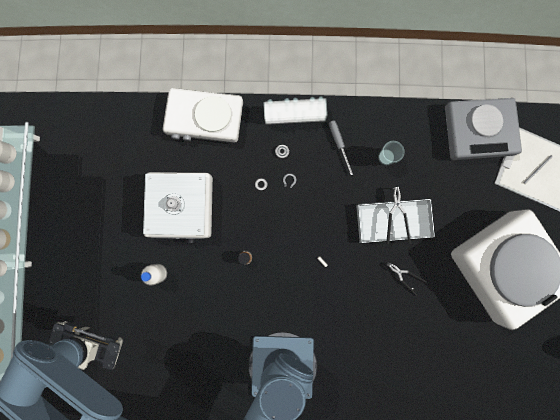

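Scene view: ring C at (295,254), open spacer beside it (315,230), larger pliers over the tray (rivet ~(166,308)), small pliers at (122,263), shaker stub (357,146). Top view: ring (290,181), shaker stub (174,204), large pliers (397,210) with tips up (+x), small pliers (400,272).

```bash
python3 - <<'E'
from h import *
c=cam("top");s=cam("scene")
for n,p,q,z in [("rivet",(397,207),(166,308),40),("ring",(290,181),(295,254),2),("stubtop",(172,204),(358,144),132),("tray",(397,221),(157,305),35)]:
    print(n,onz(c,*p,z).round(),onz(s,*q,z).round(),[x if np.isscalar(x) else x.round() for x in tri(c,p,s,q)])
# tool axes & wrist cam mount
from scipy.spatial.transform import Rotation as R
st=env.state();T=R.from_quat(st["orientation"]).as_matrix();print(T.round(3))
w=cam("wrist");print("cam in tool",T.T@(-w[1].T@w[2]-st["tcp_pos"]),"\n",(T.T@w[1].T).round(3))
E
python3 - <<'E'
import cv2,numpy as np
t=cv2.imread("pics/t0.png");s=cv2.imread("pics/s0.png")
f=lambda im,x,y,w,h:cv2.resize(im[y:y+h,x:x+w],(400,300),interpolation=cv2.INTER_CUBIC)
cv2.imwrite("pics/c0.png",np.vstack([np.hstack([f(t,350,175,100,75),f(t,245,135,80,60)]),np.hstack([f(s,90,250,132,99),f(s,270,215,80,60)])]))
E
```

```text
rivet [ 556. -375.   40.] [ 550. -371.   40.] [array([ 555., -372.,   49.]), np.float64(0.6939753779060356)]
ring [640. -10.   2.] [643. -11.   2.] [array([641., -10.,  -3.]), np.float64(1.5748535667831873)]
stubtop [539. 365. 132.] [550. 355. 132.] [array([541., 370., 117.]), np.float64(1.6088490159134454)]
tray [ 508. -377.   35.] [ 526. -382.   35.] [array([ 511., -382.,   10.]), np.float64(4.469166085608208)]
[[-0.968  0.252 -0.001]
 [ 0.252  0.968 -0.001]
 [ 0.    -0.001 -1.   ]]
cam in tool [68.29082933 -0.70378949 19.63644574] 
 [[-0.001 -0.969 -0.248]
 [ 1.    -0.001 -0.   ]
 [ 0.    -0.248  0.969]]
```

View pics/c0.png

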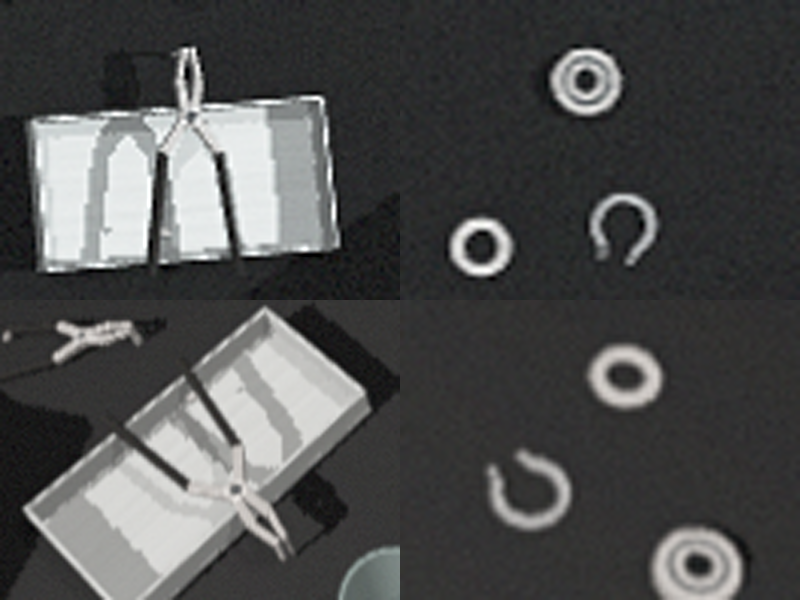

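Crops: top view rivet ≈(397.7,204.3), tips ≈(397.2,187.5), handles' ends (389,242)/(410,242); ring gap faces the robot, slightly right. Going over the shaker for close views first.

>>> move_arm --pt "0 0 0 -7.3 0.093" --pt "0 0 0 -7.3 0.093" --pt "-0.05 -0.021 0 0 0.093" --pt "-0.052 -0.021 0 0 0.093" --pt "-0.052 -0.021 0 0 0.093" --pt "-0.052 -0.021 0 0 0.093" --pt "-0.052 -0.021 0 0 0.093" --pt "-0.052 -0.022 0 0 0.093" --pt "0 0 0 0 0.093" --pt "0 0 0 0 0.093"

```text
time_s: 1.4
tcp_pos: [448.4, 405.2, 404.2]
orientation: [0.0, 1.0, -0.0, -0.001]
wrist_force: [-0.2, -0.5, -0.0]
width: 92.8
gripper_force: 0.0
```

```bash
cat > sv.py <<'E'
import sys,pickle
from h import *
st=env.state(); c,im=shot("wrist",sys.argv[1]+".png"); pickle.dump((c,st),open("pics/"+sys.argv[1]+".pkl","wb")); print(st["time_s"],st["tcp_pos"].round(1),st["qvel"].round(3).max())
E
python3 sv.py shA
```

```text
1.4 [448.4 405.2 404.2] 0.028
```

>>> move_arm --pt "-0.035 -0.0375 0 0 0.093" --pt "-0.035 -0.0375 0 0 0.093" --pt "0 0 0 0 0.093" --pt "0 0 0 0 0.093"

```text
time_s: 1.95
tcp_pos: [517.4, 331.2, 404.9]
orientation: [-0.001, 1.0, 0.0, -0.0]
wrist_force: [-0.6, -0.4, -0.9]
width: 93.1
gripper_force: 0.0
```

```bash
python3 sv.py shB
```

```text
1.95 [517.4 331.2 404.9] 0.017
```

>>> move_arm --pt "-0.01 -0.055 0.02 0 0.093" --pt "-0.01 -0.055 0.02 0 0.093" --pt "-0.01 -0.055 0.02 0 0.093" --pt "-0.01 -0.055 0.02 0 0.093" --pt "-0.01 -0.055 0.02 0 0.093" --pt "-0.01 -0.055 0 0 0.093" --pt "0 0 0 0 0.093" --pt "0 0 0 0 0.093"

```text
time_s: 3.0
tcp_pos: [578.3, 1.7, 304.9]
orientation: [-0.0, 1.0, 0.0, -0.0]
wrist_force: [-0.1, 1.1, -0.1]
width: 93.0
gripper_force: 0.0
```

```bash
python3 sv.py riA
```

```text
3.0 [578.3   1.7 304.9] 0.021
```

>>> move_arm --pt "-0.01 -0.04 0 0 0.093" --pt "-0.01 -0.04 0 0 0.093" --pt "0 0 0 0 0.093" --pt "0 0 0 0 0.093"

```text
time_s: 3.55
tcp_pos: [598.4, -77.8, 304.8]
orientation: [-0.001, 1.0, 0.0, -0.0]
wrist_force: [0.6, -0.2, -0.1]
width: 92.8
gripper_force: 0.0
```

```bash
python3 sv.py riB
```

```text
3.55 [598.4 -77.8 304.8] 0.01
```

>>> move_arm --pt "0.025 -0.058 -0.015 0 0.093" --pt "0.025 -0.058 -0.015 0 0.093" --pt "0.025 -0.058 -0.015 0 0.093" --pt "0.02 -0.055 0 0 0.093" --pt "0.02 -0.055 0 0 0.093" --pt "0 0 0 0 0.093" --pt "0 0 0 0 0.093"

```text
time_s: 4.47
tcp_pos: [486.8, -355.8, 347.9]
orientation: [-0.0, 1.0, 0.001, -0.0]
wrist_force: [-0.1, 0.1, 0.4]
width: 93.2
gripper_force: 0.0
```

```bash
python3 sv.py plA
```

```text
4.475 [ 486.8 -355.8  347.9] 0.026
```

>>> move_arm --pt "0.01 -0.058 0 0 0.093" --pt "0.01 -0.058 0 0 0.093" --pt "0 0 0 0 0.093" --pt "0 0 0 0 0.093"

```text
time_s: 5.03
tcp_pos: [467.4, -471.5, 347.7]
orientation: [-0.001, 1.0, 0.001, -0.0]
wrist_force: [0.2, -0.8, 0.3]
width: 93.0
gripper_force: 0.0
```

```bash
python3 sv.py plB
python3 - <<'E'
import cv2,numpy as np
g=lambda n:cv2.resize(cv2.imread(f"pics/{n}.png"),(400,300),interpolation=cv2.INTER_AREA)
cv2.imwrite("pics/m1.png",np.vstack([np.hstack([g("shA"),g("riA")]),np.hstack([g("plA"),g("plB")])]))
E
```

```text
5.025 [ 467.4 -471.5  347.7] 0.013
```

View pics/m1.png

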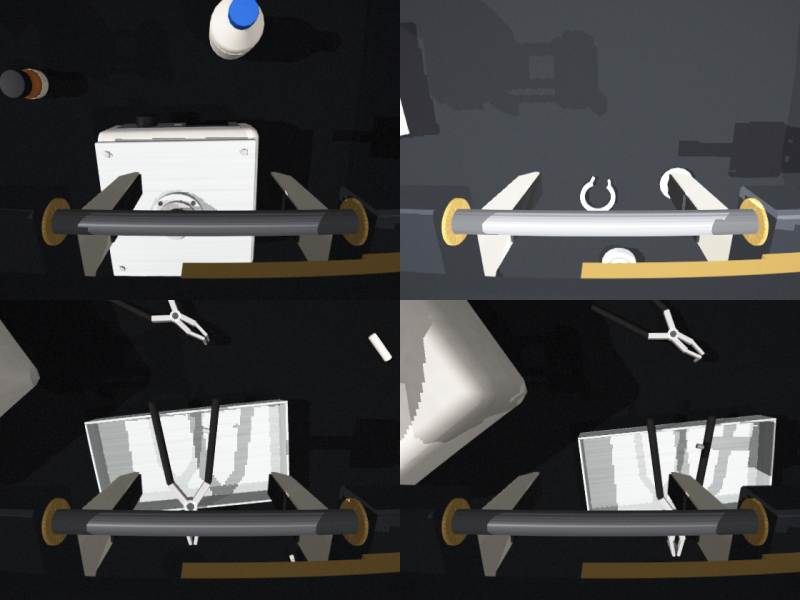

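Mosaic: in the wrist view up is robot-wards; a gripper bar hides a strip. Ring at full-pixel ≈(277,273) in riA, pliers' rivet ≈(266,287) in plA, stub half hidden in shA. Measure ring numerically, and zoom.

```bash
cat > ringm.py <<'E'
import sys,pickle
from h import *
from scipy.optimize import least_squares
def ringfit(n,guess=(641,-10),z=4):
    c,_=pickle.load(open(f"pics/{n}.pkl","rb")); im=cv2.imread(f"pics/{n}.png",0)
    u,v=proj(c,[*guess,z]); m=(im>150).astype(np.uint8)
    k,l,s,ce=cv2.connectedComponentsWithStats(m)
    i=min(range(1,k),key=lambda j:np.hypot(*(ce[j]-[u,v]))+1e3*(s[j,4]<80)); m=(l==i).astype(np.uint8)
    P=np.array([onz(c,x,y,z)[:2] for y,x in np.argwhere(m)])
    # annulus centre: mean radius 19.5 robust
    r=least_squares(lambda q:np.hypot(*(P-q).T)-19.5,P.mean(0),loss="soft_l1",f_scale=2)
    for _ in range(5):
        d=P-r.x; rr=np.hypot(*d.T); r=least_squares(lambda q:np.hypot(*(P[rr<22.7]-q).T)-19.5,r.x)
    d=P-r.x; a=np.arctan2(*d.T[::-1]); rr=np.hypot(*d.T); h=np.sort(a[abs(rr-19)<3]); h=np.append(h,h[0]+2*np.pi)
    g=np.argmax(np.diff(h)); gap=(h[g]+h[g+1])/2
    return r.x,np.degrees(gap)%360,np.degrees(h[g+1]-h[g]),s[i],np.percentile(rr,[2,98]),proj(c,[*r.x,z]),c
if __name__=="__main__":
    A=ringfit("riA");B=ringfit("riB")
    print(A[:6]);print(B[:6]);print(tri(A[6],A[5],B[6],B[5]))
    g=lambda n,x,y,w,h,W,H:cv2.resize(cv2.imread(f"pics/{n}.png")[y:y+h,x:x+w],(W,H),interpolation=cv2.INTER_CUBIC)
    x=[int(t) for t in B[5]]
    cv2.imwrite("pics/m2.png",np.hstack([g("plA",180,130,150,225,400,600),np.vstack([g("shB",180,160,200,150,400,300),g("riB",x[0]-66,x[1]-50,133,100,400,300)])])); print(x)
E
python3 ringm.py
```

```text
(array([642.07066195,  -7.90953592]), np.float64(168.65846262030288), np.float64(52.70763785311143), array([252, 247,  50,  48, 768], dtype=int32), array([16.16923976, 25.46897328]), array([276.44503288, 274.44971845]))
(array([643.16139364,  -8.28474747]), np.float64(112.23525011903446), np.float64(162.50243765646624), array([341, 225,  36,  54, 523], dtype=int32), array([16.39170389, 25.86287615]), array([365.32391752, 254.83454005]))
(array([643.55714338,  -7.88893537,   1.85815957]), np.float64(0.8878110097932743))
[365, 254]
```

View pics/m2.png

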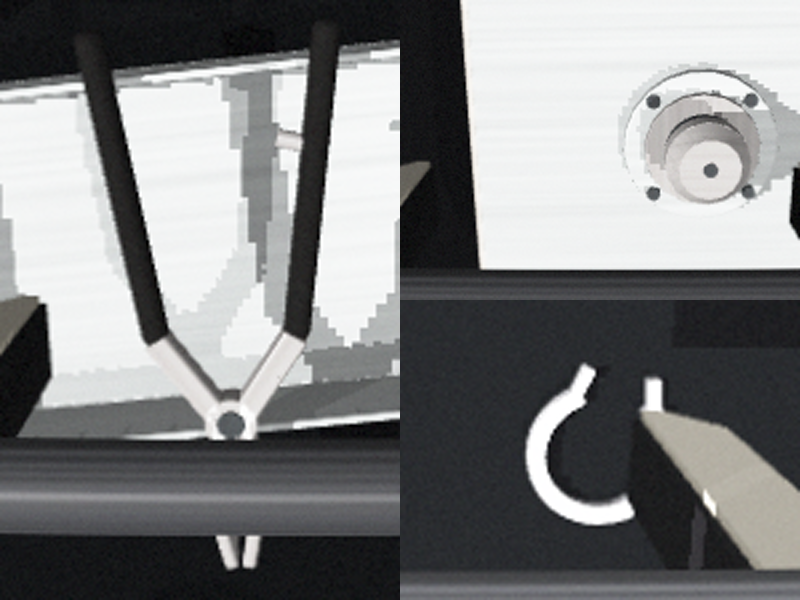

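Zoom: rivet in plA ≈(266.6,289), handle roots (236.3,258.3)/(294.4,255.6), handle ends (214,145)/(302,140.5), tips (270.4,343). Stub top dot in shB (335.5,245), housing bolts around (330.6,233).

Run:
```python
import pickle
from h import *
L=lambda n:pickle.load(open(f"pics/{n}.pkl","rb"))[0]
a=L("plA");s=L("shB")
for n,p,z in [("rivet",(266.6,289),45),("rootL",(236.3,258.3),45),("rootR",(294.4,255.6),45),("endL",(213.7,145),45),("endR",(301.9,140.5),45),("tip",(270.4,343),10)]: print(n,onz(a,*p,z).round(1))
print("stub",onz(s,335.5,245,132).round(1),"bolts",onz(s,330.6,233.1,103).round(1))
# stub top disc
im=cv2.imread("pics/plB.png");cv2.imwrite("pics/plBc.png",cv2.resize(im[150:310,160:360],(800,640))[:600])
im=cv2.cvtColor(cv2.imread("pics/shB.png"),cv2.COLOR_BGR2GRAY); print(im[225:262:2,315:357:2])
```

```text
rivet [ 566.1 -374.5   45. ]
rootL [ 535.8 -401.2   45. ]
rootR [ 533.2 -349.2   45. ]
endL [ 435.8 -416.3   45. ]
endR [ 432.3 -343.6   45. ]
tip [ 649.5 -373.7   10. ]
stub [542.5 369.4 132. ] bolts [542.2 369.1 103. ]
[[152 122 139 150 188 180 176 173 165 160 155 152 146 142 134 130 103 145
  154 155 161]
 [115 152 178 198 188 186 187 177 169 163 161 154 145 141 139 133 131 142
  154 156 160]
 [158 194 203 196 193 185 185 176 169 164 149 152 143 140 132 127 122 122
  118 153 160]
 [156 205 199 194 178 180 178 174 222 225 223 223 224 187 135 119 118 119
  119 147 158]
 [197 202 198 198 194 188 226 227 226 226 228 228 227 227 228 180 127 126
  124 129 160]
 [206 209 208 199 200 224 225 226 225 225 227 226 225 225 225 226 180 126
  128 131 158]
 [209 209 206 199 224 222 222 221 222 223 221 220 222 223 221 219 223 155
  126 131 162]
 [206 207 203 219 226 226 226 224 225 225 226 226 226 225 225 225 227 220
  129 128 150]
 [212 206 214 227 227 227 224 227 228 225 177 223 228 228 227 228 229 227
  132 133 146]
 [213 208 218 226 228 227 227 226 226  92  94  97 226 227 227 229 229 228
  153 134 155]
 [210 204 214 224 221 223 221 225 194  92  93  98 202 227 226 226 225 228
  130 135 164]
 [207 209 211 228 226 225 226 225 224 102  92 112 224 224 228 227 227 224
  135 133 163]
 [207 208 205 221 221 222 221 222 223 224 222 223 226 225 224 223 226 214
  128 146 183]
 [216 202 208 224 227 225 225 226 227 226 227 227 227 226 227 228 227 152
  129 142 185]
 [221 203 203 204 224 225 227 224 228 224 222 224 226 225 226 227 191 132
  118  58  75]
 [220 212 199 196 210 225 222 224 224 224 221 222 224 224 223 208 128 148
   66  96  96]
 [231 224 216 192 193 196 224 225 228 227 227 227 227 221 174 143 197 243
  115  94  97]
 [240 240 218 224 200 183 183 178 184 208 215 182 139 143 174 242 241 242
  239 164 181]
 [240 240 241 241 238 229 226 197 181 174 177 207 231 244 242 244 244 245
  241 204 241]]
```

View pics/plBc.png

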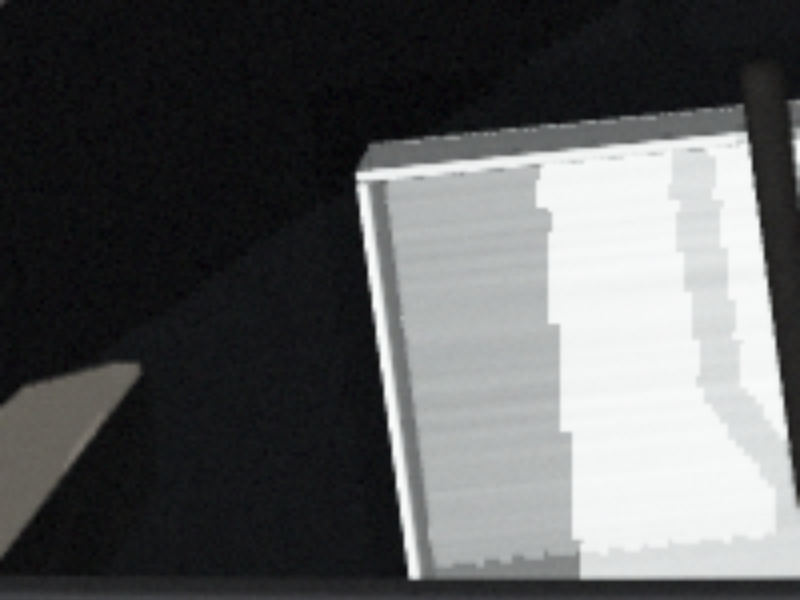

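Left handle end in plB ≈(350.5,167); use it to check heights.

Run:
```python
import pickle
from h import *
L=lambda n:pickle.load(open(f"pics/{n}.pkl","rb"))[0]
a=L("plA");b=L("plB");t=cam("top");s=cam("scene")
print("endL",tri(a,(213.7,144),b,(350.5,166.5)))
print("thing",tri(a,(288.5,182.5),b,(422.8,205.8)))
print("rivet ts",tri(t,(397.7,204.3),s,(167.9,312.7)), onz(t,397.7,204.3,45))
print("rivet ws",tri(a,(266.6,289),s,(167.9,312.7)))
print("stub ts",tri(L("shB"),(335.5,245),s,(358,144)),tri(L("shB"),(335.5,245),t,(172,204)))
st=env.state();q=st["orientation"];print(st["tcp_pos"],q)
from scipy.spatial.transform import Rotation as R
T=R.from_quat(q).as_matrix();print(T.round(4));print("to grip tool mm",T.T@(np.array([506,-377.2,207])-st["tcp_pos"]))
```

```text
endL (array([ 435.00845475, -417.35020051,   39.62609014]), np.float64(0.5521062505676003))
thing (array([ 466.95729327, -354.61069357,   47.60149276]), np.float64(0.42568554568205225))
rivet ts (array([ 565.02518396, -375.62898578,   43.34043537]), np.float64(1.922062542262052)) [ 564.3930826  -376.01402375   45.        ]
rivet ws (array([ 566.29564318, -374.76013476,   44.59205724]), np.float64(0.4285895400360971))
stub ts (array([544.53761811, 369.10514945, 121.07544876]), np.float64(5.2371242392819415)) (array([539.68922693, 366.31873894, 136.0372455 ]), np.float64(5.315024789856692))
[ 467.48294427 -471.12773083  347.92597857] [-1.13464546e-03  9.99999118e-01  6.82345738e-04 -1.08308928e-04]
[[-1.0e+00 -2.3e-03 -2.0e-04]
 [-2.3e-03  1.0e+00  1.4e-03]
 [ 2.0e-04  1.4e-03 -1.0e+00]]
to grip tool mm [-38.76042754  93.64764593 141.04560009]
```

>>> move_arm --pt "-0.019 0.047 0 0 0.093" --pt "-0.02 0.0465 0 0 0.093" --pt "0 0 0.03 -2.5 0.093" --pt "0 0 0.045 0 0.093" --pt "0 0 0.04 0 0.093" --pt "0 0 0.026 0 0.093" --pt "0 0 0 0 0.093" --pt "0 0 0 0 0.093" --pt "0 0 0 0 0.07" --pt "0 0 0 0 0.06" --pt "0 0 0 0 0.06" --pt "0 0 0 0 0.06" --pt "0 0 0 0 0.06"

```text
time_s: 6.7
tcp_pos: [505.4, -379.9, 207.6]
orientation: [-0.022, 1.0, -0.0, 0.0]
wrist_force: [-0.7, 1.6, 5.2]
width: 60.9
gripper_force: 15.2
```

```bash
python3 sv.py g1
python3 - <<'E'
from h import *
s=env.state();print(s["tcp_pos"],s["wrist_force"],s["torque"],s["width"],s["gripper_force"])
E
```

```text
6.7 [ 505.4 -379.9  207.6] 0.002
[ 505.39969608 -379.89748343  207.64668527] [-1.51563269  1.15557654  5.85584982] [ 0.31632683  0.22659751 -0.06065811] 60.81627573425636 15.150736713549122
```

>>> move_arm --pt "0 0 -0.005 0 0.06" --pt "0 0 -0.01 0 0.06" --pt "0 0 -0.02 0 0.06" --pt "0 0 -0.035 0 0.06" --pt "0 0 -0.04 0 0.06" --pt "0 0 -0.04 0 0.06" --pt "0 0 0 0 0.06" --pt "0 0 0 0 0.06"

```text
time_s: 7.75
tcp_pos: [505.1, -379.5, 356.3]
orientation: [-0.022, 1.0, 0.0, -0.0]
wrist_force: [-0.2, 0.8, -1.6]
width: 60.6
gripper_force: 12.7
```

```bash
python3 sv.py g2
python3 - <<'E'
from h import *
s=env.state();print(s["orientation"],s["wrist_force"],s["torque"],s["width"],s["gripper_force"])
a,ia=shot("scene","s2.png");t,it=shot("top","t2.png")
p=s["tcp_pos"]
u,v=proj(a,p-[0,0,167]).astype(int);x,y=proj(t,p-[0,0,167]).astype(int)
f=lambda im,u,v:cv2.resize(im[v-40:v+60,u-66:u+67],(400,300),interpolation=cv2.INTER_CUBIC)
w=cv2.imread("pics/g2.png"); print(u,v,x,y)
cv2.imwrite("pics/m3.png",np.hstack([np.vstack([f(ia,u,v),f(it,x,y-15)]),cv2.resize(w,(400,600))]))
E
```

```text
7.75 [ 505.1 -379.5  356.3] 0.023
[-2.18185665e-02  9.99760968e-01  1.03069626e-03 -9.46005721e-04] [ 0.48325735 -0.65274607 -1.87954927] [0.02326368 0.04371579 0.02474049] 60.619547395117955 12.71019337582402
136 267 411 220
```

View pics/m3.png

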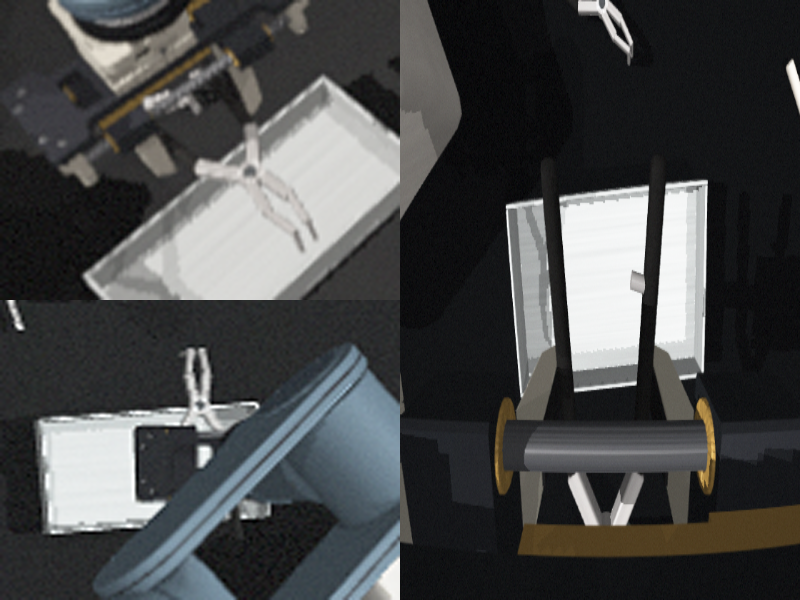

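Pliers held level-looking. Check their pose in the hand (rivet: scene (152.4,284.3), top (411.5,200); tips: scene (173,308), top (410.8,181.7); handle ends in wrist (206,112)/(358,112)).

Run:
```python
import pickle
from h import *
from scipy.spatial.transform import Rotation as R
w,st=pickle.load(open("pics/g2.pkl","rb"));T=R.from_quat(st["orientation"]).as_matrix();p=st["tcp_pos"]
t=cam("top");s=cam("scene")
loc=lambda P:(T.T@(P-p)).round(1)
print("rivet",tri(t,(411.5,200),s,(152.4,284.3)),loc(tri(t,(411.5,200),s,(152.4,284.3))[0]))
print("tips",tri(t,(410.8,181.7),s,(173,308)),loc(tri(t,(410.8,181.7),s,(173,308))[0]))
z=p[2]-167+5
for q in [(205.8,112),(358.4,112)]: print("end",loc(onz(w,*q,z)))
# handle centre via dark/bright edges
```

```text
rivet (array([ 565.68168427, -377.34371736,  191.16663341]), np.float64(0.593394649384557)) [-60.7  -0.7 165.1]
tips (array([ 626.73597041, -377.41978297,  170.3379953 ]), np.float64(8.780200024146792)) [-121.7   -3.4  185.9]
end [ 73.  -33.5 162. ]
end [ 73.   28.5 162.1]
```

>>> move_arm --pt "0 0 0 6.9 0.06" --pt "0 0 0 6.9 0.06" --pt "0.004 0.02 0 0 0.06" --pt "0.008 0.04 0 0 0.06" --pt "0.01 0.05 0 0 0.06" --pt "0.01 0.05 0 0 0.06" --pt "0.01 0.05 0 0 0.06" --pt "0.01 0.05 0 0 0.06" --pt "0.01 0.05 0 0 0.06" --pt "0.008 0.04 0 0 0.06" --pt "0.006 0.03 0.02 0 0.06" --pt "0.0035 0.011 0.04 0 0.06" --pt "0 0 0.04 0 0.06" --pt "0 0 0.02 0 0.06" --pt "0 0 0.011 0 0.06" --pt "0 0 0 0 0.06" --pt "0 0 0 0 0.06"

```text
time_s: 10.02
tcp_pos: [504.4, 19.3, 226.9]
orientation: [0.098, 0.995, -0.0, 0.001]
wrist_force: [-0.6, 0.1, -0.9]
width: 60.8
gripper_force: 12.7
```

```bash
python3 sv.py r1
python3 - <<'E'
from h import *
s=env.state();print(s["orientation"],s["wrist_force"],s["width"],s["gripper_force"])
a,ia=shot("scene","s3.png");t,it=shot("top","t3.png")
P=[625,-5,15]
u,v=proj(a,P).astype(int);x,y=proj(t,P).astype(int);print(u,v,x,y)
f=lambda im,u,v:cv2.resize(im[v-25:v+25,u-33:u+34],(400,300),interpolation=cv2.INTER_CUBIC)
cv2.imwrite("pics/m4.png",np.hstack([np.vstack([f(ia,u,v),f(it,x,y)]),cv2.resize(cv2.imread("pics/r1.png"),(400,600))]))
E
```

```text
10.025 [504.4  19.3 226.9] 0.002
[ 9.82325359e-02  9.95163019e-01 -7.21828607e-05  9.63758633e-04] [-0.08043318  0.19693094 -1.4188081 ] 60.76833197008026 12.709577976493165
292 246 288 184
```

View pics/m4.png

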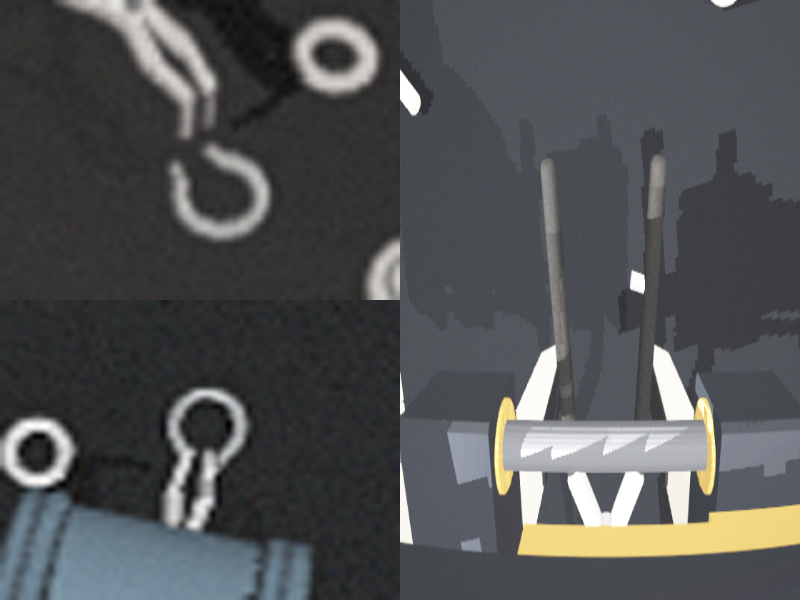

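Tips hover just behind the ring gap: scene crop tips bottoms (187,136)/(207,126), ring circle centre ≈(222,192); top crop tips ≈(197,456). Compare with the ring in the same scene image.

Run:
```python
import pickle
from h import *
import ringm
for n,f in (("scene","s3"),("scene","s0"),("top","t0")):
    pickle.dump((cam(n),0),open(f"pics/{f}.pkl","wb"))
    im=cv2.imread(f"pics/{f}.png",0)
    for th in (90,110):
        c=cam(n);u,v=proj(c,[642,-8,4]);l=cv2.connectedComponentsWithStats((im>th).astype(np.uint8))
        lab=l[1];i=min(range(1,l[0]),key=lambda j:np.hypot(*(l[3][j]-[u,v]))+1e3*(l[2][j,4]<40));m=lab==i
        P=np.array([onz(c,x,y,4)[:2] for y,x in np.argwhere(m)]);q=P.mean(0)
        for _ in range(8):
            d=P-q;rr=np.hypot(*d.T);k=rr<23;q=ringm.least_squares(lambda q:np.hypot(*(P[k]-q).T)-19.5,q).x
        d=P-q;print(n,f,th,m.sum(),q.round(1),"ear dir",np.degrees(np.arctan2(*d[np.hypot(*d.T)>23.5].mean(0)[::-1])).round(1) if (np.hypot(*d.T)>23.5).any() else "")
c=cam("scene")
print("tips scene",[onz(c,259+x/5.97,221+y/5.97,29.3).round(1) for x,y in((187,136),(207,126),(197,131))])
t=cam("top");print("tips top",[onz(t,255+x/5.97,159+y/5.97,z).round(1) for x,y,z in((197.5,153,60),(197.5,153,35))])
# ear end mids in scene
print("ears",[onz(c,259+x/5.97,221+y/5.97,4).round(1) for x,y in((175,163),(207,150))])
A=ringm.ringfit("riA")[6]; im=cv2.imread("pics/riA.png",0); print(im[244:262:1,258:298:2])
```

```text
scene s3 90 119 [642.4  -9. ] ear dir 146.9
scene s3 110 100 [643.   -9.2] ear dir 144.1
scene s0 90 119 [642.4  -9. ] ear dir 146.9
scene s0 110 100 [643.   -9.2] ear dir 144.1
top t0 90 70 [644.2  -7.3] ear dir -147.0
top t0 110 59 [644.3  -7.2] ear dir -175.5
tips scene [array([622. , -10.2,  29.3]), array([6.245e+02, 6.000e-01, 2.930e+01]), array([623.2,  -4.8,  29.3])]
tips top [array([619.5,  -3.7,  60. ]), array([622.7,  -3.8,  35. ])]
ears [array([617.7, -12.7,   4. ]), array([623. ,   3.8,   4. ])]
[[ 74  76  80  75  74  74  78  79  76  74  77  73  76  78  75  71  76  75
   77  77]
 [ 75  76  78  77  77  67  75  76  75  77  74  78  77  79  77  76  77  72
   75  74]
 [ 75  76  76  76  76  67  97  74  72  71  76  76  77  75  74  74  78  74
   77  74]
 [ 75  76  76  74  66  69 219 109  58  56  74  75  72  76  75  75  74  72
   70  74]
 [ 75  75  74  80  66 157 253 190  57  55  75  75  77  78  76  77  68  75
   77  74]
 [ 78  78  73  75  62 253 255 251  56  54  73  73  77  76  76  78  67  73
   76  74]
 [ 76  76  77  73  66 255 255 227  54  56  71  77  76  76  78  76  70  91
   
[... 243 characters left out ...]
 174 255
  252  55]
 [ 74  77  63  86 255 255 228  53  54  74  76  78  76  72  75  76 172 255
  252  54]
 [ 67  64  83 213 255 255 146  52  56  77  75  76  76  77  76  76  67 255
  252  57]
 [ 65  67 191 255 255 255  86  53  56  73  73  78  72  74  73  74  69 255
  252  53]
 [ 64 121 254 255 255 255  82  50  56  75  78  74  77  74  78  75  66 255
  253  55]
 [ 71 253 255 255 255 255 143  58  56  74  79  76  76  74  73  72  68 255
  255  57]
 [167 255 255 255 255 255 139  77  77  73  75  74  73  79  79  67  88 255
  255  57]
 [254 255 255 255 255 252 108  74  74  77  77  73  77  76  76  69 213 255
  255  75]
 [255 255 255 255 255 117  77  74  72  74  72  76  75  77  74  72 254 255
  255 170]]
```

Run:
```python
import pickle
from h import *
A=pickle.load(open("pics/riA.pkl","rb"))[0]
o=np.array([642.07,-7.91])
for p in [(270.5,247.3),(292.7,251),(281.6,249.1),(281.2,253)]:
    q=onz(A,*p,4)[:2]-o;print(q.round(2),np.hypot(*q).round(2),np.degrees(np.arctan2(q[1],q[0])).round(1))
im=cv2.imread("pics/riA.png",0)
for y in range(248,262,2):
    r=im[y,255:300]>150; e=np.flatnonzero(np.diff(r.astype(int)))+255.5
    # inner edges around 281
    l=e[e<281].max() if (e<281).any() else None; rr=e[e>281].min() if (e>281).any() else None
    if l and rr:
        a=onz(A,l,y,4)[:2]-o;b=onz(A,rr,y,4)[:2]-o;print(y,l,rr,a.round(1),b.round(1),((a+b)/2).round(1))
```

```text
[-26.03  -5.03] 26.51 -169.1
[-22.56  14.52] 26.83 147.2
[-24.35   4.73] 24.81 169.0
[-20.67   4.36] 21.13 168.1
252 271.5 290.5 [-21.6  -4.2] [-21.6  12.6] [-21.6   4.2]
254 270.5 289.5 [-19.7  -5.1] [-19.7  11.7] [-19.7   3.3]
256 269.5 290.5 [-17.8  -6. ] [-17.8  12.6] [-17.8   3.3]
258 269.5 290.5 [-15.9  -6. ] [-15.9  12.6] [-15.9   3.3]
260 269.5 289.5 [-14.   -6.1] [-14.   11.7] [-14.    2.8]
```

>>> move_arm --pt "0 0 0.01 0 0.06" --pt "0 0 0.01 0 0.06" --pt "0 0 0.005 0 0.06" --pt "0 0 0.002 0 0.06" --pt "0 0 0 0 0.06" --pt "0 0 0 0 0.06"

```text
time_s: 10.92
tcp_pos: [504.2, 19.2, 199.3]
orientation: [0.098, 0.995, -0.0, 0.0]
wrist_force: [0.6, 0.2, -1.7]
width: 60.8
gripper_force: 12.7
```

>>> move_arm --pt "0 0 0.001 0 0.06" --pt "0 0 0 0 0.06" --pt "0 0 0 0 0.055" --pt "0 0 0 0 0.05" --pt "0 0 0 0 0.045" --pt "0 0 0 0 0.04" --pt "0 0 0 0 0.03" --pt "0 0 0 0 0.025" --pt "0 0 0 0 0.02" --pt "0 0 0 0 0.02" --pt "0 0 0 0 0.02"

```text
time_s: 12.3
tcp_pos: [504.1, 19.2, 198.1]
orientation: [0.098, 0.995, -0.0, 0.0]
wrist_force: [0.6, -0.6, -1.2]
width: 33.8
gripper_force: 29.8
```

>>> move_arm --pt "0 0 -0.003 0 0.02" --pt "0 0 -0.005 0 0.02" --pt "0 0 -0.01 0 0.02" --pt "0 0 -0.02 0 0.02" --pt "0 0 -0.02 0 0.02" --pt "0 0 0 0 0.02" --pt "0 0 0 0 0.02"

```text
time_s: 13.18
tcp_pos: [503.8, 19.3, 255.9]
orientation: [0.098, 0.995, 0.0, -0.0]
wrist_force: [0.1, 0.4, -2.3]
width: 33.4
gripper_force: 29.8
```

Run:
```python
from h import *
s=env.state();print(s["tcp_pos"],s["orientation"],s["wrist_force"],s["width"],s["gripper_force"])
a,ia=shot("scene","s4.png");t,it=shot("top","t4.png")
P=[635,-5,s["tcp_pos"][2]-197]
u,v=proj(a,P).astype(int);x,y=proj(t,P).astype(int);print(u,v,x,y)
f=lambda im,u,v:cv2.resize(im[v-25:v+25,u-33:u+34],(800,600),interpolation=cv2.INTER_CUBIC)
cv2.imwrite("pics/m5.png",np.vstack([f(ia,u,v)[:, :],f(it,x,y)])[::1]); im=cv2.imread("pics/m5.png")
cv2.imwrite("pics/m5.png",np.hstack([cv2.resize(f(ia,u,v)[:,100:700],(400,400)),cv2.resize(f(it,x,y)[:,100:700],(400,400))]))
```

```text
[503.80100186  19.28590131 255.88013896] [ 9.84347135e-02  9.95143505e-01  8.99084667e-06 -1.11649409e-04] [ 0.05805648  0.44252054 -2.34930335] 33.43316257189548 29.80526918778196
295 239 288 180
```

View pics/m5.png

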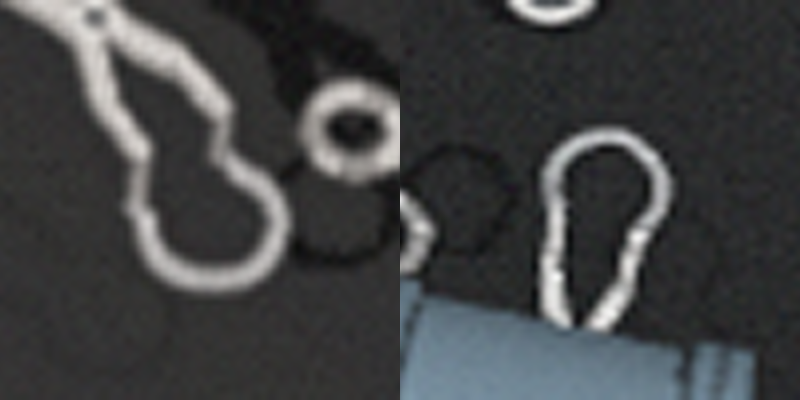

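Ring hangs spread on the tips (scene crop: arms spread, crown at (210,285); top crop crown (607,135)). Measure its place relative to the tool, differential to the rest pose in the same cameras.

```bash
cat > held.py <<'E'
from h import *
from scipy.optimize import least_squares
from scipy.spatial.transform import Rotation as R
def fit(n,f,z,g,hd,sp=0.25,droop=0.0,th=100):
    c=cam(n); im=cv2.imread(f"pics/{f}.png",0); H=np.array([[np.cos(hd),np.sin(hd)],[-np.sin(hd),np.cos(hd)]])
    u,v=proj(c,[*g,z]).astype(int); Q=[]
    for y in range(v-16,v+17):
        for x in range(u-16,u+17):
            if im[y,x]>th: Q.append(onz(c,x,y,z)[:2])
    Q=np.array(Q); a=np.array([19.5*(1-np.cos(sp)),19.5*np.sin(sp)]); q=np.array(g,float); h=0.
    def res(p,Q):
        d=(Q-p[:2])@H.T; s=np.sign(d[:,1]); return np.hypot(d[:,0]-a[0],d[:,1]-s*a[1])-19.5,d
    for _ in range(30):
        r,d=res(q,Q); k=(abs(r)<4)&(d[:,0]>-12); q=least_squares(lambda p:res(p,Q[k])[0],q,loss="soft_l1").x
    r,_=res(q,Q[k]); return q,k.sum(),r.std(),c
if __name__=="__main__":
    hd=np.radians(-11.3)
    for n,f in (("scene","s0"),("top","t0")):
        for th in (90,105): print(n,"rest",[np.round(x,2) for x in fit(n,f,4,(642,-8),hd,0,th=th)[:3]])
    for n,f in (("scene","s4"),("top","t4")):
        for th in (90,105):
            for z in (60,62): print(n,z,[np.round(x,2) for x in fit(n,f,z,(643,-8),hd,th=th)[:3]])
E
python3 held.py
```

```text
scene rest [array([644.49,  -9.8 ]), np.int64(70), np.float64(2.17)]
scene rest [array([643.44,  -9.61]), np.int64(73), np.float64(2.28)]
top rest [array([644.92,  -7.62]), np.int64(51), np.float64(2.16)]
top rest [array([644.69,  -7.55]), np.int64(47), np.float64(2.0)]
scene 60 [array([643.65,  -9.39]), np.int64(86), np.float64(2.25)]
scene 62 [array([644.48, -10.42]), np.int64(86), np.float64(2.24)]
scene 60 [array([643.1 ,  -8.79]), np.int64(74), np.float64(1.96)]
scene 62 [array([643.93,  -9.83]), np.int64(74), np.float64(1.96)]
top 60 [array([643.48,  -6.11]), np.int64(60), np.float64(2.1)]
top 62 [array([643.13,  -5.81]), np.int64(61), np.float64(2.13)]
top 60 [array([643.04,  -5.35]), np.int64(55), np.float64(1.98)]
top 62 [array([642.72,  -5.33]), np.int64(55), np.float64(1.98)]
```

>>> move_arm --pt "0 0 -0.02 0 0.02" --pt "0 0 -0.03 0 0.02" --pt "0 0 -0.03 0 0.02" --pt "0.0072 0.015 -0.014 0 0.02" --pt "0.012 0.025 0 0 0.02" --pt "0.0167 0.035 0 0 0.02" --pt "0.0167 0.035 0 0 0.02" --pt "0.0167 0.035 0 0 0.02" --pt "0.0167 0.035 0 0 0.02" --pt "0.0167 0.035 0 0 0.02" --pt "0.0167 0.035 0 0 0.02" --pt "0.0167 0.035 0 0 0.02" --pt "0.0143 0.03 0 0 0.02" --pt "0.0095 0.02 0 0 0.02" --pt "0.0075 0.0153 0 0 0.02" --pt "0 0 0 0 0.02" --pt "0 0 0 0 0.02" --pt "0 0 0 0 0.02"

```text
time_s: 15.52
tcp_pos: [408.8, 394.8, 350.0]
orientation: [0.099, 0.995, -0.0, -0.0]
wrist_force: [-0.0, -0.0, -1.7]
width: 34.1
gripper_force: 29.8
```

```bash
python3 sv.py w5
python3 - <<'E'
from h import *
from scipy.spatial.transform import Rotation as R
s=env.state();p=s["tcp_pos"];T=R.from_quat(s["orientation"]).as_matrix();print(p,s["orientation"],s["wrist_force"],s["width"],s["gripper_force"])
h=-T[:2,0];l=np.array([-h[1],h[0]]);print("pred bore",p[:2]+136.8*h+.4*l)
a,ia=shot("scene","s5.png");t,it=shot("top","t5.png")
P=[542,369,140]
u,v=proj(a,P).astype(int);x,y=proj(t,P).astype(int);print(u,v,x,y)
f=lambda im,u,v:cv2.resize(im[v-25:v+25,u-25:u+25],(400,400),interpolation=cv2.INTER_CUBIC)
cv2.imwrite("pics/m6.png",np.hstack([f(ia,u,v),f(it,x,y)]))
E
```

```text
15.525 [408.8 394.8 350. ] 0.001
[408.88280342 394.81168297 350.12957496] [ 9.90565509e-02  9.95081803e-01 -7.27745021e-05  2.01687107e-05] [ 0.41590132  0.61154692 -1.57204513] 33.67615648695177 29.804078119341284
pred bore [543.07704081 368.23525364]
359 138 170 202
```

View pics/m6.png

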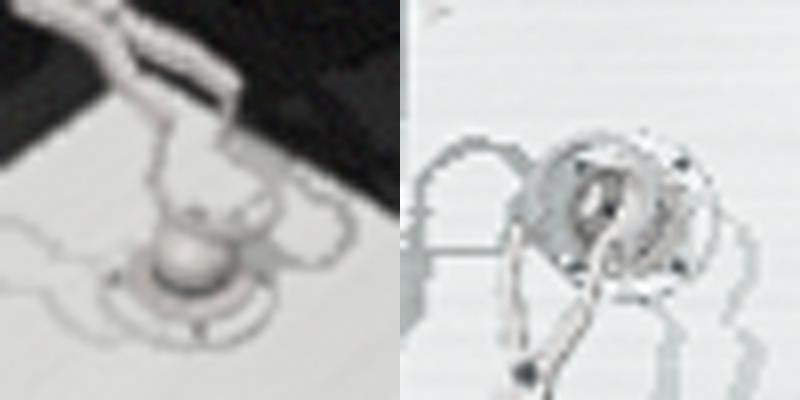

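The ring hovers over the stub, white on white; picture budget is used, so numbers only now. I'll calibrate out camera bias: see the stub with the wrist camera at two yaws, then the held ring at two yaws.

>>> move_arm --pt "0 0 -0.03 0 0.02" --pt "-0.0292 -0.0158 -0.024 0 0.02" --pt "-0.0292 -0.0158 0 0 0.02" --pt "-0.0292 -0.0158 0 0 0.02" --pt "-0.0292 -0.0157 0 0 0.02" --pt "-0.0291 -0.0157 0 0 0.02" --pt "0 0 0 0 0.02" --pt "0 0 0 0 0.02" --pt "0 0 0 0 0.02"

```text
time_s: 16.8
tcp_pos: [535.5, 290.2, 404.2]
orientation: [0.098, 0.995, 0.0, -0.0]
wrist_force: [-0.6, 1.0, -2.2]
width: 33.7
gripper_force: 29.8
```

```bash
cat > hole.py <<'E'
import sys,pickle
from h import *
from scipy.spatial.transform import Rotation as R
def hole(n,z=132,g=(542.4,369.2)):
    c,st=pickle.load(open(f"pics/{n}.pkl","rb")); im=cv2.imread(f"pics/{n}.png",0); u,v=proj(c,[*g,z])
    x0,y0=int(u)-22,int(v)-22; w=im[y0:y0+44,x0:x0+44].astype(float)
    k,l,s,ce=cv2.connectedComponentsWithStats((w<150).astype(np.uint8))
    C=[(np.hypot(*(ce[j]+[x0-u,y0-v])),j) for j in range(1,k) if 6<=s[j,4]<=60]
    d,j=min(C); x,y,ww,hh=s[j,:4]; X,Y=np.meshgrid(np.arange(x-2,x+ww+2),np.arange(y-2,y+hh+2)); W=np.clip(215-w[y-2:y+hh+2,x-2:x+ww+2],0,None); 
    q=np.array([(X*W).sum(),(Y*W).sum()])/W.sum()+[x0,y0]
    P=onz(c,*q,z); T=R.from_quat(st["orientation"]).as_matrix(); return q,s[j,4],P,T,st["tcp_pos"],T.T@(P-st["tcp_pos"])
if __name__=="__main__":
    for n in sys.argv[1:]:
        r=hole(n); print(n,r[0].round(2),r[1],r[2].round(2),r[4].round(2),r[5].round(2))
E
python3 sv.py hA; python3 sv.py hA2; python3 hole.py shB hA hA2
```

```text
16.8 [535.5 290.2 404.2] 0.006
16.85 [535.4 290.3 404.2] 0.002
shB [334.92 244.83] 39 [542.34 368.92 132.  ] [517.41 331.18 404.85] [-25.16  37.58 272.85]
hA [390.35 202.47] 45 [541.65 369.56 132.  ] [535.46 290.25 404.18] [  9.33  78.96 272.19]
hA2 [390.1 202.5] 46 [541.67 369.45 132.  ] [535.44 290.33 404.23] [  9.26  78.78 272.24]
```

>>> move_arm --pt "0 0 0 -10.7 0.02" --pt "0 0 0 -10.7 0.02" --pt "0 0 0 -10.7 0.02" --pt "0 0 0 -10.7 0.02" --pt "0 0 0 -10.7 0.02" --pt "-0.034 -0.012 0 0 0.02" --pt "-0.034 -0.012 0 0 0.02" --pt "0 0 0 0 0.02" --pt "0 0 0 0 0.02" --pt "0 0 0 0 0.02"

```text
time_s: 18.15
tcp_pos: [601.7, 317.6, 404.4]
orientation: [-0.36, 0.933, -0.0, -0.0]
wrist_force: [-0.0, -0.1, -1.6]
width: 33.8
gripper_force: 29.8
```

```bash
python3 sv.py hB; python3 sv.py hB2; python3 hole.py hB hB2
python3 - <<'E'
from hole import *
a=hole("shB");A=hole("hA");B=hole("hB")
for X,Y in ((A,B),(a,B)):
    M=(X[3]-Y[3])[:2,:2]; b=np.linalg.solve(M,(Y[2]-X[2])[:2]); print("bias tool xy",b,"stub",X[2][:2]+X[3][:2,:2]@b)
print(env.state()["tcp_pos"],env.state()["orientation"])
E
```

```text
18.15 [601.7 317.6 404.4] 0.0
18.2 [601.8 317.6 404.6] 0.001
hB [388.87 202.91] 43 [542.1  369.13 132.  ] [601.74 317.61 404.4 ] [  9.45  78.21 272.41]
hB2 [388.96 202.61] 43 [542.08 369.04 132.  ] [601.82 317.55 404.55] [  9.65  78.28 272.55]
bias tool xy [-0.60071569  0.35790364] stub [542.3058006  369.79704806]
bias tool xy [ 0.3906104  -0.20594932] stub [541.95074816 368.71326059]
[601.95354938 317.51970457 404.64222515] [-3.60116925e-01  9.32907161e-01 -1.81958185e-05  1.72074046e-04]
```

>>> move_arm --pt "0.0157 -0.0095 0 0 0.02" --pt "0.0314 -0.0189 0 0 0.02" --pt "0.0314 -0.0189 0 0 0.02" --pt "0.0314 -0.0189 0 0 0.02" --pt "0.0314 -0.0189 0 0 0.02" --pt "0.0314 -0.0189 0 0 0.02" --pt "0.0314 -0.0189 0 0 0.02" --pt "0.0314 -0.0189 0 0 0.02" --pt "0.0314 -0.0189 0.02 0 0.02" --pt "0.0314 -0.0189 0.04 0 0.02" --pt "0.0157 -0.0095 0.03 0 0.02" --pt "0 0 0.0146 0 0.02" --pt "0 0 0 0 0.02" --pt "0 0 0 0 0.02" --pt "0 0 0 0 0.02"

```text
time_s: 20.12
tcp_pos: [497.7, -32.9, 300.7]
orientation: [-0.361, 0.933, -0.001, 0.001]
wrist_force: [0.3, 0.0, -1.1]
width: 33.7
gripper_force: 29.8
```

```bash
cat > rg.py <<'E'
import sys,pickle
from held import *
tag=sys.argv[1]; s=env.state(); a,ia=shot("scene",tag+"s.png");t,it=shot("top",tag+"t.png"); pickle.dump(s,open(f"pics/{tag}.pkl","wb"))
p=s["tcp_pos"];T=R.from_quat(s["orientation"]).as_matrix();h=-T[:2,0];l=np.array([-h[1],h[0]]);z=p[2]-198.1+3
print(s["time_s"],p.round(2),np.degrees(np.arctan2(h[1],h[0])).round(2),s["width"])
for n,f in (("scene",tag+"s"),("top",tag+"t")):
    for th in (90,110):
        q,k,r,_=fit(n,f,z,p[:2]+140*h,np.arctan2(h[1],h[0]),th=th); d=q-p[:2]; print(n,th,q.round(2),k,r.round(2),"fwd",(d@h).round(2),"left",(d@l).round(2))
E
python3 rg.py B0
```

```text
20.125 [497.67 -32.87 300.68] 42.27 33.70474876061988
scene 90 [601.93  61.48] 73 2.18 fwd 140.62 left -0.3
scene 110 [601.72  61.34] 64 1.97 fwd 140.36 left -0.26
top 90 [600.89  63.37] 63 2.04 fwd 141.12 left 1.8
top 110 [600.66  63.57] 58 2.02 fwd 141.08 left 2.1
```

>>> move_arm --pt "0 0.002 0 0 0.02" --pt "0.0015 0.0 0 0 0.02" --pt "0 0 0 0 0.02"

```text
time_s: 20.6
tcp_pos: [494.5, -33.0, 299.5]
orientation: [-0.36, 0.933, 0.0, -0.0]
wrist_force: [-0.0, 0.2, -1.9]
width: 33.8
gripper_force: 29.8
```

```bash
python3 rg.py B1
```

```text
20.6 [494.51 -32.99 299.46] 42.2 33.78462482950948
scene 90 [598.79  61.11] 67 2.01 fwd 140.46 left -0.33
scene 110 [598.4   60.81] 67 2.04 fwd 139.97 left -0.29
top 90 [597.28  62.84] 61 1.91 fwd 140.5 left 1.96
top 110 [597.57  63.46] 57 1.97 fwd 141.13 left 2.23
```

>>> move_arm --pt "0.012 0.021 0 10.7 0.02" --pt "0.012 0.021 0 10.7 0.02" --pt "0.01 0.02 0 10.7 0.02" --pt "0.008 0.02 0 10.7 0.02" --pt "0.0 0.02 0 10.7 0.02" --pt "0 0.02 0 0 0.02" --pt "0 0 0 0 0.02" --pt "0 0 0 0 0.02"

```text
time_s: 21.7
tcp_pos: [426.7, 58.9, 299.4]
orientation: [0.098, 0.995, -0.0, -0.0]
wrist_force: [-0.4, -0.3, -1.3]
width: 33.4
gripper_force: 29.8
```

```bash
python3 rg.py A0
```

```text
21.7 [426.71  58.91 299.43] -11.27 33.362118224521176
scene 90 [567.59  29.56] 72 2.06 fwd 143.9 left -1.25
scene 110 [567.35  29.84] 64 1.9 fwd 143.62 left -1.03
top 90 [566.83  33.21] 64 2.04 fwd 142.45 left 2.18
top 110 [565.5   33.33] 54 1.84 fwd 141.12 left 2.03
```

>>> move_arm --pt "0 0.002 0 0 0.02" --pt "0.0015 0.0 0 0 0.02" --pt "0 0 0 0 0.02"

```text
time_s: 22.18
tcp_pos: [425.5, 61.4, 299.5]
orientation: [0.099, 0.995, -0.0, -0.0]
wrist_force: [-0.1, 0.3, -1.1]
width: 33.6
gripper_force: 29.8
```

```bash
python3 rg.py A1
```

```text
22.175 [425.5   61.38 299.45] -11.31 33.60418002914025
scene 90 [566.48  32.76] 75 2.22 fwd 143.86 left -0.41
scene 110 [565.99  33.26] 71 2.13 fwd 143.28 left -0.02
top 90 [565.29  35.53] 62 1.97 fwd 142.15 left 2.06
top 110 [564.77  36.08] 55 1.89 fwd 141.53 left 2.5
```

```bash
python3 sv.py wh
python3 - <<'E'
import cv2,numpy as np
im=cv2.imread("pics/wh.png",0)
for y in (120,135,150,180,210,240,265): print(y," ".join(f"{v}" for v in im[y,225:345:2]))
E
```

```text
22.275 [425.6  61.4 299.5] 0.001
120 63 63 61 65 63 62 64 60 66 67 62 64 62 63 62 63 69 63 110 127 127 128 122 120 111 110 95 89 74 88 121 122 125 126 122 119 108 99 91 81 64 74 72 73 70 69 70 64 65 64 63 60 64 64 63 61 61 65 255 255
135 64 62 64 63 67 67 64 63 65 62 65 64 65 65 62 65 64 86 122 126 127 124 121 123 116 106 90 80 65 77 86 124 125 125 119 122 122 120 106 86 77 73 70 72 72 72 76 71 75 77 68 75 73 75 74 72 64 65 63 186
150 64 66 62 64 62 62 67 65 64 67 62 67 62 61 67 62 62 108 119 116 113 105 100 94 84 78 65 65 72 73 78 85 116 117 113 112 109 117 115 96 90 81 76 72 73 73 73 76 75 72 70 72 72 74 76 73 73 73 73 73
180 65 71 74 72 74 76 75 74 73 71 73 74 75 73 77 73 63 60 65 69 68 68 66 69 64 64 65 75 70 76 74 73 76 57 62 62 68 67 68 66 70 67 67 57 71 75 74 74 74 77 74 72 73 73 73 71 73 73 75 70
210 63 74 75 72 70 73 73 74 75 75 74 72 75 74 72 56 62 66 70 65 68 65 65 61 63 73 230 232 232 231 229 228 235 194 192 107 58 60 68 69 65 66 66 68 68 65 77 72 71 73 71 74 72 73 69 75 73 73 71 73
240 70 72 72 74 71 75 76 74 76 84 104 104 104 87 105 117 111 64 63 69 67 70 65 60 76 70 71 78 71 76 76 76 79 74 75 73 73 51 55 63 62 65 65 68 70 68 64 68 74 105 100 101 92 80 75 76 74 73 74 73
265 243 243 243 243 244 243 243 242 244 243 150 56 56 57 62 67 69 63 67 65 72 65 60 73 75 75 74 73 72 71 77 75 72 72 73 70 74 75 73 58 61 61 70 63 67 69 70 67 58 48 55 55 230 243 243 243 243 243 242 244
```

>>> move_arm --pt "0 -0.02 0 10.7 0.02" --pt "0 -0.02 0 10.7 0.02" --pt "0 -0.02 0 10.7 0.02" --pt "0 -0.02 0 10.7 0.02" --pt "0 -0.02 0 10.7 0.02" --pt "-0.015 0 0 0 0.02" --pt "0 0 0 0 0.02" --pt "0 0 0 0 0.02" --pt "0 0 0 0 0.02"

```text
time_s: 23.45
tcp_pos: [380.1, -33.0, 299.4]
orientation: [0.535, 0.845, 0.0, -0.0]
wrist_force: [0.0, -0.1, -1.8]
width: 33.9
gripper_force: 29.8
```

```bash
python3 rg.py C0
```

```text
23.45 [380.08 -33.02 299.37] -64.71 33.88855912541254
scene 90 [ 444.47 -162.82] 83 2.27 fwd 144.87 left 2.77
scene 110 [ 443.99 -162.05] 78 2.19 fwd 143.96 left 2.67
top 90 [ 443.66 -159.41] 65 2.08 fwd 141.44 left 3.49
top 110 [ 443.57 -159.22] 59 1.95 fwd 141.23 left 3.49
```

Run:
```python
import numpy as np
D={"scene":[(42.23,140.35,-.3),(-11.29,143.67,-.68),(-64.71,144.4,2.72)],"top":[(42.23,140.95,2.02),(-11.29,141.8,2.2),(-64.71,141.33,3.49)]}
def rm(a): a=np.radians(a);return np.array([[np.cos(a),-np.sin(a)],[np.sin(a),np.cos(a)]])
A=[];b=[]
for i,k in enumerate(D):
    a_=[];b_=[]
    for h,f,l in D[k]:
        R=rm(h);m=np.zeros((2,6));m[:,:2]=R;m[:,2+2*i:4+2*i]=np.eye(2);A.append(m);b.append(R@[f,l]);a_.append(m[:,[0,1,2+2*i,3+2*i]]);b_.append(R@[f,l])
    s=np.linalg.lstsq(np.vstack(a_),np.hstack(b_),rcond=None)[0];print(k,s.round(2),(np.vstack(a_)@s-np.hstack(b_)).round(2))
s=np.linalg.lstsq(np.vstack(A),np.hstack(b),rcond=None)[0];print("both",s.round(2),(np.vstack(A)@s-np.hstack(b)).round(2))
```

```text
scene [141.36   2.54   1.42  -3.02] [ 0.26 -0.24 -0.22  0.59 -0.04 -0.35]
top [140.65   2.81   0.89  -0.51] [ 0.14 -0.13 -0.12  0.31 -0.02 -0.19]
both [141.01   2.67   1.65  -3.17   0.65  -0.36] [ 0.14 -0.53 -0.3   0.64  0.16 -0.12  0.25  0.16 -0.03  0.26 -0.22 -0.42]
```

Two-yaw solution: ring origin sits 141.0 mm ahead, 2.7 mm left of the tool axis (agrees with the handles' 0.026 rad skew); stub at (542.1,369.2). Back over the stub.

>>> move_arm --pt "0 0 -0.02 -10.7 0.02" --pt "0 0 -0.02 -10.7 0.02" --pt "0 0 -0.02 -10.7 0.02" --pt "0 0 -0.01 -10.7 0.02" --pt "0 0 0 -10.7 0.02" --pt "0.0027 0.02 0 0 0.02" --pt "0.0047 0.035 0 0 0.02" --pt "0.0054 0.04 0 0 0.02" --pt "0.0054 0.04 0 0 0.02" --pt "0.0054 0.04 0 0 0.02" --pt "0.0054 0.04 0 0 0.02" --pt "0.0054 0.04 0 0 0.02" --pt "0.0054 0.04 0 0 0.02" --pt "0.0054 0.04 0 0 0.02" --pt "0.0047 0.035 0 0 0.02" --pt "0.004 0.03 0 0 0.02" --pt "0.0035 0.0236 0 0 0.02" --pt "0 0 0 0 0.02" --pt "0 0 0 0 0.02" --pt "0 0 0 0 0.02"

```text
time_s: 26.05
tcp_pos: [406.5, 392.5, 369.5]
orientation: [0.099, 0.995, -0.0, -0.0]
wrist_force: [-0.3, -0.1, -2.3]
width: 33.8
gripper_force: 29.8
```

```bash
cat > al.py <<'E'
from h import *
from scipy.spatial.transform import Rotation as R
# average readings over a few camera-call ticks
P=[];F=[]
for _ in range(4):
    s=env.state();P.append(s["tcp_pos"]);F.append(np.r_[s["wrist_force"],s["torque"]]);eyes.capture("top")
p=np.mean(P,0);T=R.from_quat(s["orientation"]).as_matrix();h=-T[:2,0]/np.hypot(*T[:2,0]);l=np.array([-h[1],h[0]])
b=p[:2]+137.4*h+2.58*l;e=np.array([542.1,369.2])-b
print(s["time_s"],p.round(2),np.std(P,0).round(2),"tilt",T[2].round(4),"bore",b.round(2),"go tool x,y mm",(T[:2,:2].T@e).round(2),"F",np.mean(F,0).round(2),s["width"],s["gripper_force"])
E
python3 al.py
```

```text
26.2 [406.64 392.6  369.58] [0.06 0.06 0.08] tilt [-2.e-04  0.e+00 -1.e+00] bore [541.86 368.1 ] go tool x,y mm [-0.02  1.12] F [-0.19 -0.01 -1.46  0.01  0.07 -0.  ] 34.11942371354314 29.80407665949315
```

>>> move_arm --pt "0 0.0011 0.01 0 0.02" --pt "0 0 0.01 0 0.02" --pt "0 0 0.008 0 0.02" --pt "0 0 0 0 0.02" --pt "0 0 0 0 0.02" --pt "0 0 0 0 0.02"

```text
time_s: 27.0
tcp_pos: [406.9, 394.5, 341.9]
orientation: [0.098, 0.995, 0.0, 0.0]
wrist_force: [-0.1, -0.6, -2.3]
width: 34.2
gripper_force: 29.8
```

```bash
python3 al.py
```

```text
27.15 [406.88 394.46 341.84] [0.02 0.03 0.03] tilt [-4.e-04  4.e-04 -1.e+00] bore [542.12 370.07] go tool x,y mm [-0.15 -0.86] F [ 0.29  0.14 -2.18  0.02  0.03 -0.01] 33.63246050426257 29.80434252647683
```

>>> move_arm --pt "0 -0.0008 0.004 0 0.02" --pt "0 0 0.004 0 0.02" --pt "0 0 0 0 0.02" --pt "0 0 0 0 0.02"

```text
time_s: 27.7
tcp_pos: [406.7, 393.6, 333.4]
orientation: [0.098, 0.995, -0.0, -0.0]
wrist_force: [0.3, 0.7, -1.8]
width: 33.8
gripper_force: 29.8
```

```bash
python3 al.py
```

```text
27.85 [406.69 393.62 333.52] [0.03 0.01 0.07] tilt [-1.e-04  1.e-04 -1.e+00] bore [541.93 369.23] go tool x,y mm [-0.17  0.01] F [-0.01  0.11 -1.78  0.03  0.03  0.01] 33.75009359184981 29.804259915836155
```

Well centred. Descend in steps with force checks.

>>> move_arm --pt "0 0 0.003 0 0.02" --pt "0 0 0.003 0 0.02" --pt "0 0 0.003 0 0.02" --pt "0 0 0 0 0.02" --pt "0 0 0 0 0.02"

```text
time_s: 28.52
tcp_pos: [406.7, 393.6, 324.5]
orientation: [0.098, 0.995, -0.0, 0.0]
wrist_force: [0.2, -0.0, -1.7]
width: 33.6
gripper_force: 29.8
```

```bash
python3 al.py
```

```text
28.675 [406.69 393.61 324.55] [0.01 0.02 0.05] tilt [-2.e-04  2.e-04 -1.e+00] bore [541.93 369.22] go tool x,y mm [-0.17  0.01] F [-0.09  0.01 -2.1  -0.01  0.04 -0.01] 34.06947758947776 29.804308838211
```

>>> move_arm --pt "0 0 0.002 0 0.02" --pt "0 0 0.002 0 0.02" --pt "0 0 0.002 0 0.02" --pt "0 0 0 0 0.02" --pt "0 0 0 0 0.02"

```text
time_s: 29.35
tcp_pos: [406.6, 393.6, 318.5]
orientation: [0.098, 0.995, -0.0, -0.0]
wrist_force: [0.4, -0.3, -1.6]
width: 33.9
gripper_force: 29.8
```

```bash
python3 al.py
```

```text
29.5 [406.66 393.61 318.52] [0.02 0.   0.04] tilt [-2.e-04  1.e-04 -1.e+00] bore [541.9  369.23] go tool x,y mm [-0.2   0.01] F [ 0.02  0.2  -1.66  0.01  0.04  0.  ] 33.73447472475224 29.80425722664222
```

>>> move_arm --pt "0 0 0.002 0 0.02" --pt "0 0 0.002 0 0.02" --pt "0 0 0.002 0 0.02" --pt "0 0 0.002 0 0.02" --pt "0 0 0.0005 0 0.02" --pt "0 0 0 0 0.02" --pt "0 0 0 0 0.02" --pt "0 0 0 0 0.02"

```text
time_s: 30.55
tcp_pos: [406.7, 393.6, 310.1]
orientation: [0.098, 0.995, 0.0, 0.0]
wrist_force: [0.4, 0.2, -1.5]
width: 33.6
gripper_force: 29.8
```

```bash
python3 al.py
python3 - <<'E'
from h import *
a,ia=shot("scene","s9.png"); b=cv2.imread("pics/s0.png",0); g=cv2.cvtColor(ia,cv2.COLOR_BGR2GRAY)
for z in(112,):
    c=cam("scene");print(proj(c,[542.1,369.2,112]),proj(c,[542.1,369.2,132]),proj(c,[561,365,112]),proj(c,[516,374,112]))
u,v=proj(c,[542.1,369.2,115]).astype(int)
print("before");print(b[v-8:v+12,u-13:u+14]);print("now");print(g[v-8:v+12,u-13:u+14])
E
```

```text
30.7 [406.66 393.6  310.04] [0.01 0.01 0.02] tilt [-0.  0. -1.] bore [541.9 369.2] go tool x,y mm [-0.2   0.04] F [ 0.34 -0.16 -1.39  0.01  0.02 -0.04] 33.77617645110313 29.803772759623826
[357.73018725 145.55579362] [358.84815837 140.74551311] [361.61529755 149.11873469] [352.27569429 140.87511392]
before
[[214 214 215 215 215 215 215 214 213 214 216 216 215 215 214 214 216 216
  216 218 216 216 215 214 214 213 214]
 [214 215 216 216 216 214 214 214 215 217 217 216 215 213 214 215 216 217
  216 216 215 215 214 213 214 214 214]
 [215 215 216 215 215 214 214 216 217 217 215 213 211 208 208 211 212 214
  215 216 214 213 214 213 213 213 213]
 [216 214 214 213 215 214 216 217 216 212 207 204 201 196 194 194 201 204
  210 213 214 216 214 216 214 214 214]
 [214 214 214 215 216 217 218 216 213 202 183 184 196 193 183 172 191 195
  197 210 215 215 214 214 214 216 216]
 [214 214 215 216 217 216 214 216 213 187 178 187 197 191 170 161 187 195
  193 194 207 205 204 207 216 217 216]
 [214 215 218 219 216 215 214 217 215 185 183 191 198 199 197 194 195 196
  186 165 173 167 166 180 207 215 215]
 
[... 3033 characters left out ...]
 151 157 186 214 216]
 [216 211 194 189 207 200 195 181 169 164 168 165 155 138 141 150 168 189
  182 174 165 164 187 186 186 213 215]
 [217 213 199 189 195 200 202 193 179 168 158 153 166 167 173 173 171 168
  156 142 157 195 212 195 194 212 215]
 [215 216 210 194 192 198 207 201 196 188 168 155 155 155 148 142 147 151
  165 175 194 215 201 183 212 216 215]
 [214 215 213 202 199 192 193 203 205 206 203 200 195 184 153 150 185 198
  215 216 212 198 176 189 214 216 215]
 [215 215 216 215 214 201 191 191 201 209 208 212 215 207 149 160 213 215
  212 202 185 163 186 213 215 214 214]
 [215 215 216 218 218 213 204 199 194 186 188 195 201 201 176 171 201 199
  188 168 180 195 213 216 215 215 214]]
```

```bash
python3 -c "
from bench import env
print(env.hand_in())"
```

```text
the job is handed in; nothing more can be done
None
```

I handed the job in at about 31 s, with the pliers squeezed at 29.8 N and the spread ring around the stub. By calculation it is centred within about 0.5 mm and at groove height within 1–2 mm. No contact force showed beyond sensor noise (about 0.5 N), so a very light touch on the washer or stub can't be ruled out, and I couldn't confirm the ring's level or exact height by camera.

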